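Roll the gift tin onto the brass strip

ROBOT

A 6-joint arm with a two-finger parallel gripper is mounted at the origin on the work surface. World frame = base frame: x ahead of the robot, y to its left, z up, the work surface at z = 0. Lengths are in m, angles in rad, forces in N, time in s.
With the tool pointing down it reaches from about 0.325 to 0.875 m from the base axis. Payload 4.4 kg.
Tool frame: the origin (TCP) lies midway between the tips of the shut fingers; the grasp point (between the pads) lies 19 mm behind it (r.tcp_to_grasp is the distance from the TCP to the grasp point, in m); x points along the fingers, z is the direction in which the jaws open and shut, and the axes are right-handed (so a half turn about x gives the same grasp; the last joint's range is limited). The gripper opens to 85 mm and grips with 20 to 120 N. Pads are 22 mm wide; open, the fingers measure 114 mm over their backs; the gripper's body (76 mm by 85 mm) begins 54 mm behind the grasp point. The pads swing forward as they close: fully open they stand 13 mm farther back than shut.
Start: joints at [0.959, 0.207, 1.542, -0, 1.393, -0.15], TCP at [0.256, 0.515, 0.231] pointing down, gripper open.
Joint ranges: [-2.73, 2.73], [-0.86, 2.22], [0.23, 2.46], [-1.11, 4.25], [0.08, 2.63], [-2.82, 2.82]. Speed limits (rad/s): [2.79, 2.79, 3.14, 3.14, 3.14, 3.14].

INTERFACE

Orientations are given as a unit quaternion [w, x, y, z].
In Python, from bench import r gives the robot as it stands.
- The arm moves only by the tool play_rows, never from a script. Its argument "series" is a list of rows, each an object of numbers: "rx", "ry", "rz": the turn, a rotation vector about the tool's x, y, z in degrees; "x", "y", "z": the shift along the tool's x, y, z in cm; "hand": the closure in counts, from 0 (fully open) to 255 (shut). A call has 1 to 10 rows; each row shifts and turns the pose as measured when the row begins, along the tool's axes as they then stand; what a row does not reach is not made up. A row lasts 1/8 s, in which the tool goes at most 62.5 mm and 10.7 degrees, less where a joint would pass 70% of its speed; a pose out of reach is approached as far as the arm can. A call with a gripper value outside its range is refused whole. The fingers move at their own pace and stop on an object; "force" is the grip in N (left out, the last holds). Time passes only in rows, so rows that do not move let the fingers close. It gives the time, the measured TCP pose, the force and the opening at its end, in the units of the state.
- r.get_state(): the state, without advancing time (a new reading comes with each control period).
- r.capture(name): name is "scene" or "top" or "wrist"; returns the picture (480x640x3 uint8, blue, green, red); there is no depth.
- r.calibration(name): a dict with "mtx" (3x3 intrinsics, pixels), "position" and "orientation" of the camera in the world. Camera axes: x right, y up, looking along -z (the intrinsics and any distortion apply to the point x, -y, -z); pixel columns grow to the right and rows downward; lengths in m; the calibration is good to about 2 mm. The wrist camera is an equidistant fisheye: a pixel r from the principal point sees the ray r / f radians off the axis. A picture is of the moment at which its call begins: read the wrist's pose just before it. calibration takes no time and is no camera call; for the wrist camera it gives the pose at the moment of the call.
- r.close_job(): hands the job in, once; it reports no verdict.
The state is a dict: "time_s": time; "qpos": joint angles; "joint_velocities": joint speeds; "joint_torque": joint torques, N m; "position": TCP position; "tcp_rot": TCP orientation; "wrist_force": force on the tool from outside, world axes, zero at the start; "ft_torque": the same for the moment, N m; "width": finger opening in m.
Only numpy, scipy, OpenCV 4.12 (cv2) and the standard library are available. Lean on these libraries where they do the work, as an engineer would, in place of code of your own. Each camera call takes 0.05 s, during which the arm holds its last target.

TASK

Roll the steel gift tin along the leather mat, pushing on its top with your fingertips, until it lies at rest on the brass strip and along it, then take your hand away. Keep the fingertips on the upper half of the tin, do not lift it or let it race off, and leave the crystal stopper, the brass funnel and the cork dish where they stand.

Things in the scene. Friction and masses are not known exactly. Their poses are not given: they have to be found in the camera images.
- tin: closed steel gift tin lying on its side on the mat: plain cylinder, diameter 80 mm, length 120 mm, about 0.25 to 0.5 kg. Origin at its centre, 40 mm above the mat. Its x axis is the cylinder's axis, at the start within 3 degrees of parallel to the strip; y and z turn as it rolls. It starts 90 to 170 mm to either side of the strip. Let go at 0.1 m/s it rolls on about 15 mm.
- strip: flat brass strip let flush into the mat's top (no step), 30 mm wide along its y and 210 mm long along its x, running across the mat. Origin at its centre, on the mat's top; z up.
- mat: fixed leather display mat, 420 mm long along its y, 210 mm wide along its x, 3 mm thick. Origin at the centre of its underside, on the counter; z up.
- stopper: heavy crystal stopper, 52 mm in diameter and 76 mm high, standing loose on its flat head near one end of the mat, across the strip from the tin. Origin at the centre of its underside.
- funnel: brass bottle-neck funnel standing loose with its wide mouth down, 72 mm in diameter, 82 mm high, on the counter beyond the mat's far long side. Origin at the centre of its underside.
- dish: round turquoise faience dish with a few corks in it, 108 mm in diameter, 44 mm high with the corks, loose on the counter beyond the mat's far long side. Origin at the centre of its underside.
Mind the look-alikes: they are no part of the job. Several things look just like the tin: the one meant starts farthest from the robot's base. Of the things that look like the stopper, the smaller one is meant.

How it is judged:
By the outcome, as a careful person would: the job done as asked, in the order asked, and still so for the second after the job is handed in, with the robot touching nothing.
It also fails if it takes over 54 s, if anything falls off the work surface, if the arm or the gripper's body presses on something with over 40 N, if the wrist force passes 120 N, or if a joint passes its speed limit or range.

## Working session

There is one attempt and no reset: what is moved stays moved. The work goes in short steps, Python scripts to look and compute and a tool call to move; the robot and the scene stay as the last step left them, time stands still between calls to the robot, and variables do not carry over. Pictures are saved under pics/ and viewed, and the job is handed in when it is done.

Besides the shell and the picture viewer there is one more tool, called after ">>>" as name(argument=value, ...) on one line, values as JSON. play_rows: Moves the arm, as the interface text tells. Its arguments: {"type":"object","properties":{"series":{"type":"array","items":{"type":"object","properties":{"rx":{"type":"number"},"ry":{"type":"number"},"rz":{"type":"number"},"x":{"type":"number"},"y":{"type":"number"},"z":{"type":"number"},"hand":{"type":"number"}}}},"force":{"type":"number"}},"required":["series"]}

```bash
mkdir -p pics; ls
python3 - <<'E'
from bench import r
import cv2
s=r.get_state();print(s)
for n in("scene","top"):
    c=r.calibration(n);print(n,c)
    cv2.imwrite(f"pics/{n}0.png",r.capture(n))
E
```

```text
pics
{'time_s': 0.0, 'qpos': array([ 9.58515829e-01,  2.07433897e-01,  1.54299381e+00, -1.24867682e-05,
        1.39350032e+00, -1.50490033e-01]), 'joint_velocities': array([ 5.71397735e-04,  1.05689365e-03, -5.20533626e-04, -9.68067008e-04,
        8.14719604e-04,  4.65116578e-05]), 'joint_torque': array([-1.99401152e-04, -3.83029640e+01, -2.91594082e+01, -3.50433074e-04,
        1.04754415e-02, -4.66961083e-06]), 'position': array([0.25574967, 0.51412576, 0.23009898]), 'tcp_rot': array([ 0.60039718, -0.3726354 ,  0.60191218,  0.37197824]), 'wrist_force': array([ 0.36865224, -0.7313688 , -1.07501984]), 'ft_torque': array([ 0.01412625, -0.01844557,  0.01400591]), 'width': 0.08527366025819245}
scene {'mtx': array([[604.41463414,   0.        , 309.3952943 ],
       [  0.        , 604.41463414, 247.49011462],
       [  0.        ,   0.        ,   1.        ]]), 'position': array([1.19197776, 0.22963629, 0.95804193]), 'orientation': array([0.5918025 , 0.18492712, 0.23624322, 0.74817171])}
top {'mtx': array([[572.7728341 ,   0.        , 318.76777957],
       [  0.        , 572.7728341 , 241.58039938],
       [  0.        ,   0.        ,   1.        ]]), 'position': array([0.41431141, 0.04835982, 1.07187129]), 'orientation': array([ 0.70715736,  0.05953261, -0.05796544, -0.70215693])}
```

View pics/top0.png

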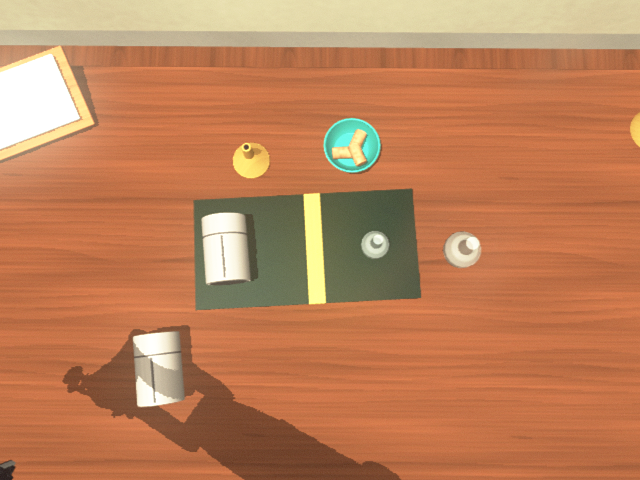

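View pics/scene0.png

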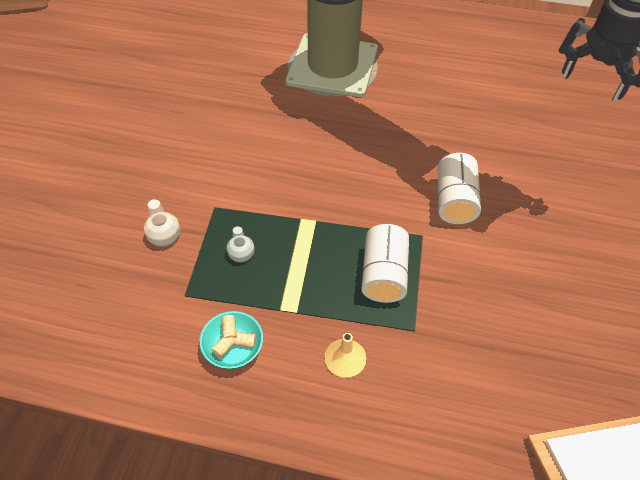

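Candidates in top view: tin-like objects at (226,248) on the mat and (158,369) nearer the base. The one on the mat is farthest, so that's the tin. Stopper-like objects are at (375,244), small and on the mat (the one meant), and (463,250), larger. Now I'll crop and measure.

```bash
cat > h.py <<'E'
import numpy as np, cv2
from scipy.spatial.transform import Rotation as R
def cam(c):
    q=c['orientation']; return R.from_quat([q[1],q[2],q[3],q[0]]).as_matrix(), np.array(c['position']), np.array(c['mtx'])
def rays(c,px):
    M,p,K=cam(c); px=np.atleast_2d(px).astype(float)
    d=np.c_[(px[:,0]-K[0,2])/K[0,0],-(px[:,1]-K[1,2])/K[1,1],-np.ones(len(px))]
    return p,d@M.T
def onz(c,px,z):
    p,d=rays(c,px); return p+d*((z-p[2])/d[:,2])[:,None]
def masks(img):
    h=cv2.cvtColor(img,cv2.COLOR_BGR2HSV)
    return dict(strip=cv2.inRange(h,(22,80,120),(35,255,255)),
      mat=cv2.inRange(h,(0,0,0),(179,255,60)),
      white=cv2.inRange(h,(0,0,90),(179,75,255)))
E
python3 - <<'E'
from bench import r
from h import *
for n in("top","scene"):
    img=cv2.imread(f"pics/{n}0.png");c=r.calibration(n)
    for k,m in masks(img).items():
        cs,_=cv2.findContours(m,cv2.RETR_EXTERNAL,cv2.CHAIN_APPROX_NONE)
        for q in cs:
            if cv2.contourArea(q)>600: 
                rc=cv2.minAreaRect(q); print(n,k,cv2.contourArea(q),np.round(rc[0]),np.round(rc[1]),round(rc[2],1))
                if k=='strip': print(np.round(onz(c,cv2.boxPoints(rc),.003),4).tolist(), onz(c,[rc[0]],.003))
top=cv2.imread("pics/top0.png");sc=cv2.imread("pics/scene0.png")
a=cv2.resize(top[180:320,180:320],(400,400));b=cv2.resize(sc[200:340,320:460],(400,400))
cv2.imwrite("pics/crop.png",np.hstack([a,b]))
E
```

```text
top strip 1869.5 [314. 248.] [110.  19.] 87.0
[[0.6869, 0.0842, 0.003], [0.689, 0.0487, 0.003], [0.4784, 0.0365, 0.003], [0.4764, 0.0709, 0.003]] [[0.58098694 0.05998178 0.003     ]]
top white 3214.5 [158. 369.] [73. 47.] 85.6
top white 957.0 [462. 249.] [34. 35.] 90.0
top white 11678.5 [249. 252.] [109. 112.] 87.0
top white 7387.5 [370. 245.] [109.  94.] 86.8
top white 4998.5 [ 27. 100.] [73. 86.] 69.0
top white 29306.0 [320.  24.] [ 48. 639.] 90.0
scene strip 716.0 [350. 362.] [27. 39.] 46.1
[[0.7764, 0.158, 0.003], [0.7158, 0.1947, 0.003], [0.744, 0.2321, 0.003], [0.8026, 0.195, 0.003]] [[0.76024089 0.1948732  0.003     ]]
scene mat 3061.5 [607.  47.] [88. 87.] 22.0
scene white 4079.0 [592. 451.] [56. 93.] 90.0
scene white 601.0 [294. 281.] [15. 60.] 13.0
scene white 671.5 [238. 245.] [34. 28.] 50.2
scene white 4555.0 [382. 274.] [ 80. 101.] 8.6
scene white 1055.0 [158. 225.] [45. 35.] 43.3
scene white 2603.5 [459. 188.] [42. 70.] 0.0
scene white 2552.5 [332.  67.] [89. 58.] 7.4
```

View pics/crop.png

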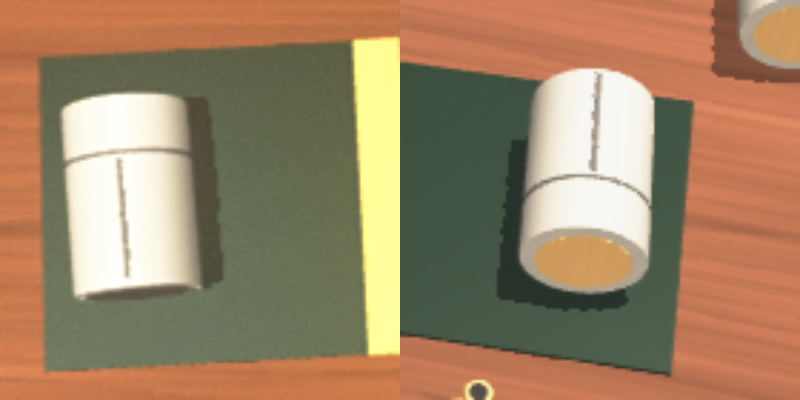

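The crop shows the plain white tin on the mat's +y end, lid seam and axial line visible. Next I'll extract its side edges in both views.

```bash
cat >> h.py <<'E'
def tin_line(c,img,roi):
    """axis plane normal from the two silhouette sides"""
    x0,y0,x1,y1=roi
    g=img[y0:y1,x0:x1]; h=cv2.cvtColor(g,cv2.COLOR_BGR2HSV)
    m=cv2.inRange(h,(0,0,125),(179,70,255)); m=cv2.morphologyEx(m,cv2.MORPH_CLOSE,np.ones((5,5)))
    cs,_=cv2.findContours(m,cv2.RETR_EXTERNAL,cv2.CHAIN_APPROX_NONE); q=max(cs,key=cv2.contourArea)
    mm=np.zeros_like(m); cv2.drawContours(mm,[q],-1,255,-1)
    ys=np.where(mm.any(1))[0]; lo,hi=ys[0],ys[-1]; L=hi-lo
    rows=range(lo+int(.22*L),lo+int(.72*L))
    P=[];
    for side in(0,1):
        pts=np.array([[ (np.where(mm[v])[0][0]-.5 if side==0 else np.where(mm[v])[0][-1]+.5),v] for v in rows],float)+[x0,y0]
        vx,vy,a,b=cv2.fitLine(pts.astype(np.float32),cv2.DIST_HUBER,0,.01,.01).ravel()
        p,d=rays(c,[[a-20*vx,b-20*vy],[a+20*vx,b+20*vy]])
        n=np.cross(d[0],d[1]); n/=np.linalg.norm(n); 
        if vy<0:n=-n
        P.append(n)
    n=P[0]+P[1]; n/=np.linalg.norm(n)
    half=np.arccos(np.clip(P[0]@P[1],-1,1))/2
    return n,p,half,(mm,q+np.array([x0,y0]))
E
python3 - <<'E'
from bench import r
from h import *
top=cv2.imread("pics/top0.png");sc=cv2.imread("pics/scene0.png")
ct,cs=r.calibration("top"),r.calibration("scene")
n1,p1,h1,(m1,q1)=tin_line(ct,top,(185,195,290,305))
n2,p2,h2,(m2,q2)=tin_line(cs,sc,(350,210,425,315))
u=np.cross(n1,n2);u/=np.linalg.norm(u)
x=np.linalg.lstsq(np.array([n1,n2,u]),np.array([n1@p1,n2@p2,u@[.58,.2,.04]]),rcond=None)[0]
print("axis dir",u,"pt",x)
for n,p,h in((n1,p1,h1),(n2,p2,h2)):
    v=x-p; v-=u*(v@u); print("radius",np.sin(h)*np.linalg.norm(v))
# bottom/top extremes along axis, top view
print(cv2.minAreaRect(q1), cv2.boundingRect(q1), cv2.boundingRect(q2))
# assume axis horizontal at 43mm: from top plane
b=cv2.boundingRect(q1)
# axis line in top, at z=.043 : solve for y at given x
for X in(.52,.58,.64): print(X,(n1@p1-n1[0]*X-n1[2]*.043)/n1[1])
# far rim visible end (top of pic) at z=.083 ; near end at low rim
print(onz(ct,[[225,b[1]]],.083),onz(ct,[[228,b[1]+b[3]]],.083),onz(ct,[[228,b[1]+b[3]]],.043))
# strip edges
m=masks(top)['strip'][190:306,295:335]; m[:, :]=m
ys=[v for v in range(8,108)]
for side in(0,-1):
    pts=np.array([[np.where(m[v])[0][side]+(-.5 if side==0 else .5)+295,v+190] for v in ys],np.float32)
    vx,vy,a,bb=cv2.fitLine(pts,cv2.DIST_HUBER,0,.01,.01).ravel()
    w=onz(ct,[[a-50*vx/vy,bb-50],[a+50*vx/vy,bb+50]],.003);print("edge",w, np.degrees(np.arctan2(w[0,1]-w[1,1],w[0,0]-w[1,0])))
# mat corners
for P in[(194,200),(413,189),(420,298),(196,309)]: print("mat",onz(ct,[P],.003)[0])
for nm,P,z in(("stopper base",(374,247),.02),("funnel",(251,161),.01),("dish",(352,146),.02)):print(nm,onz(ct,[P],z))
# second view check on strip ends
for P in[(309,220),(289,311)]: print("scene strip",onz(cs,[P],.003))
E
```

```text
axis dir [0.99262488 0.10637519 0.05813925] pt [0.57756868 0.22275251 0.03988114]
radius 0.04150347018884808
radius 0.03822841363726913
((224.42747497558594, 247.67303466796875), (72.02168273925781, 45.29972839355469), 84.98688507080078) (201, 212, 50, 74) (362, 224, 47, 79)
0.52 0.21560537804609886
0.58 0.22256469324234426
0.64 0.2295240084385897
[[0.63217435 0.21717721 0.083     ]] [[0.50139765 0.20749607 0.083     ]] [[0.5049203  0.21393315 0.043     ]]
edge [[0.63621908 0.08071822 0.003     ]
 [0.44747733 0.06901728 0.003     ]] 3.5474805147877433
edge [[0.67948168 0.0491197  0.003     ]
 [0.48830872 0.03741542 0.003     ]] 3.5034747001071427
mat [0.67290781 0.29106292 0.003     ]
mat [ 0.69747498 -0.12891881  0.003     ]
mat [ 0.48862758 -0.13776245  0.003     ]
mat [0.46529649 0.27835267 0.003     ]
stopper base [[ 0.58142213 -0.05140156  0.02      ]]
funnel [[0.74903901 0.18300847 0.01      ]]
dish [[ 0.77702456 -0.01097549  0.02      ]]
scene strip [[0.47927627 0.05665446 0.003     ]]
scene strip [[0.68770462 0.06934145 0.003     ]]
```

```bash
cat >> h.py <<'E'
def tool(s):
    q=s['tcp_rot']; return R.from_quat([q[1],q[2],q[3],q[0]]).as_matrix()
def want(yaw):  # tool x down, tool z along (cos,sin)
    z=np.array([np.cos(yaw),np.sin(yaw),0]);x=np.array([0,0,-1.]);return np.c_[x,np.cross(z,x),z]
def plan(s,pos,yaw,flip=False):
    T=tool(s); W=want(yaw+(np.pi if flip else 0))
    rv=np.degrees(R.from_matrix(T.T@W).as_rotvec()); d=T.T@(np.array(pos)-s['position'])*100
    return np.round(d,2),np.round(rv,2)
E
python3 - <<'E'
from bench import r
from h import *
s=r.get_state();print(tool(s).round(3));
for f in(0,1):print(plan(s,[.5725,.24,.15],np.radians(6.2),f), plan(s,[.5725,.222,.15],np.radians(6.2),f))
E
```

```text
[[-0.001 -0.895  0.446]
 [-0.002  0.446  0.895]
 [-1.     0.    -0.002]]
(array([  8.03, -40.57, -10.42]), array([ 5.734e+01, -1.200e-01,  4.000e-02])) (array([  8.03, -41.37, -12.03]), array([ 5.734e+01, -1.200e-01,  4.000e-02]))
(array([  8.03, -40.57, -10.42]), array([-1.2266e+02, -5.0000e-02, -1.4000e-01])) (array([  8.03, -41.37, -12.03]), array([-1.2266e+02, -5.0000e-02, -1.4000e-01]))
```

>>> play_rows(series=[{"rx": 9.6,"hand": 75},{"rx": 9.6,"hand": 75},{"rx": 9.6,"hand": 75},{"rx": 9.6,"hand": 75},{"rx": 9.6,"hand": 75},{"rx": 9.5,"hand": 75},{"hand": 75}], force=40)

```text
schema error: expected keys rx, ry, rz, x, y, z, hand
```

Run:
```python
from bench import r
from h import *
s=r.get_state();print(s['position'],s['width'],s['wrist_force']);
print(plan(s,[.5725,.235,.15],np.radians(6.2)))
```

```text
[0.25581263 0.51417686 0.23021849] 0.08534612513102761 [ 0.8195659  -0.556848    0.86216535]
(array([  8.03, -40.79, -10.86]), array([ 5.734e+01, -1.200e-01,  4.000e-02]))
```

All keys are needed in each row.

>>> play_rows(series=[{"rx": 9.6,"ry": 0,"rz": 0,"x": 0,"y": 0,"z": 0,"hand": 75},{"rx": 9.6,"ry": 0,"rz": 0,"x": 0,"y": 0,"z": 0,"hand": 75},{"rx": 9.6,"ry": 0,"rz": 0,"x": 0,"y": 0,"z": 0,"hand": 75},{"rx": 9.6,"ry": 0,"rz": 0,"x": 0,"y": 0,"z": 0,"hand": 75},{"rx": 9.6,"ry": 0,"rz": 0,"x": 0,"y": 0,"z": 0,"hand": 75},{"rx": 9.5,"ry": 0,"rz": 0,"x": 0,"y": 0,"z": 0,"hand": 75},{"rx": 0,"ry": 0,"rz": 0,"x": 0,"y": 0,"z": 0,"hand": 75}], force=40)

```text
time_s: 0.98
position: [0.2539, 0.5115, 0.2252]
tcp_rot: [0.704, -0.03, 0.709, 0.023]
wrist_force: [0.2, -0.0, -0.4]
width: 0.0601
```

Run:
```python
from bench import r
from h import *
s=r.get_state();print(s['position'],s['width'],s['wrist_force'],s['qpos']);
print(plan(s,[.5725,.235,.15],np.radians(6.2)))
```

```text
[0.25385591 0.5114568  0.22517244] 0.06013231456648646 [ 0.19745601 -0.04233444 -0.42601066] [9.58533610e-01 2.10992066e-01 1.54916915e+00 5.99289868e-06
 1.39345754e+00 8.84390989e-01]
(array([  7.57, -29.86,  29.79]), array([-1.95, -0.45,  0.53]))
```

>>> play_rows(series=[{"rx": -1.0,"ry": -0.2,"rz": 0.2,"x": -0.1,"y": -3.7,"z": 3.7,"hand": 75},{"rx": -1.0,"ry": -0.2,"rz": 0.2,"x": -0.1,"y": -3.7,"z": 3.7,"hand": 75},{"rx": 0,"ry": 0,"rz": 0,"x": 0,"y": -3.7,"z": 3.7,"hand": 75},{"rx": 0,"ry": 0,"rz": 0,"x": 0,"y": -3.7,"z": 3.7,"hand": 75},{"rx": 0,"ry": 0,"rz": 0,"x": 0,"y": -3.7,"z": 3.7,"hand": 75},{"rx": 0,"ry": 0,"rz": 0,"x": 1,"y": -3.7,"z": 3.7,"hand": 75},{"rx": 0,"ry": 0,"rz": 0,"x": 2,"y": -3.7,"z": 3.7,"hand": 75},{"rx": 0,"ry": 0,"rz": 0,"x": 2,"y": -3.0,"z": 3.0,"hand": 75}])

```text
time_s: 1.98
position: [0.5822, 0.2533, 0.1767]
tcp_rot: [0.706, -0.051, 0.704, 0.051]
wrist_force: [-0.8, 0.5, -0.5]
width: 0.0602
```

```bash
cat > st.py <<'E'
from bench import r
from h import *
import sys
s=r.get_state();T=tool(s);z=T[:,2]
print(s['time_s'],s['position'].round(4),'w',round(s['width'],4),'F',s['wrist_force'].round(1),'yaw',np.degrees(np.arctan2(z[1],z[0])).round(2))
if len(sys.argv)>4: print(plan(s,[float(a) for a in sys.argv[1:4]],np.radians(float(sys.argv[4]))))
E
python3 st.py .5725 .235 .12 6.2
```

```text
1.975 [0.5822 0.2533 0.1767] w 0.0602 F [-0.8  0.5 -0.5] yaw 8.23
(array([ 5.67, -1.67, -1.24]), array([2.03, 0.15, 0.02]))
```

>>> play_rows(series=[{"rx": -1.0,"ry": 0,"rz": 0,"x": 3,"y": -0.2,"z": -0.5,"hand": 75},{"rx": -0.5,"ry": 0,"rz": 0,"x": 3,"y": -0.1,"z": -0.5,"hand": 75},{"rx": 0,"ry": 0,"rz": 0,"x": -0.1,"y": 0,"z": 0,"hand": 75}])

```text
time_s: 2.35
position: [0.5743, 0.2443, 0.1129]
tcp_rot: [0.704, -0.062, 0.705, 0.06]
wrist_force: [-0.7, 0.4, 0.3]
width: 0.0604
```

```bash
python3 st.py .5725 .256 .09 6.2
python3 - <<'E'
from bench import r
import cv2
a=r.capture("top");b=r.capture("scene")
import numpy as np
cv2.imwrite("pics/p1.png",np.hstack([cv2.resize(a[180:320,160:300],(400,400)),cv2.resize(b[170:330,320:480],(400,400))]))
E
```

```text
2.35 [0.5743 0.2443 0.1129] w 0.0604 F [-0.7  0.4  0.3] yaw 9.9
(array([2.29, 1.18, 0.03]), array([ 3.7 , -0.11,  0.08]))
```

View pics/p1.png

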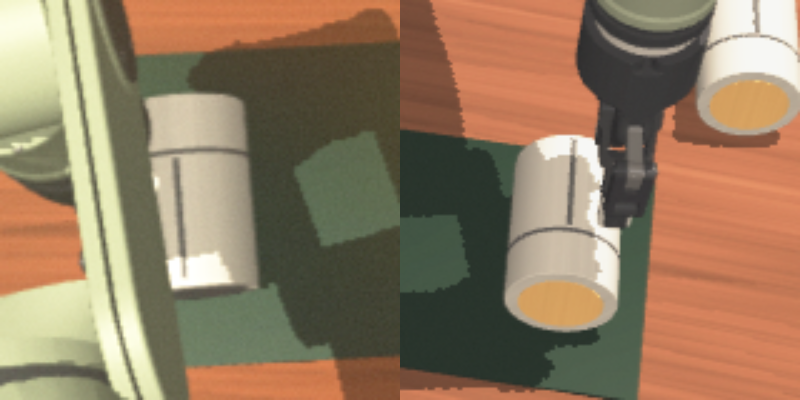

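>>> play_rows(series=[{"rx": 2.0,"ry": 0,"rz": 0,"x": 0.5,"y": 0.6,"z": 0,"hand": 75},{"rx": 1.7,"ry": 0,"rz": 0,"x": 0.5,"y": 0.6,"z": 0,"hand": 75},{"rx": 0,"ry": 0,"rz": 0,"x": -0.1,"y": 0,"z": 0,"hand": 75}])

```text
time_s: 2.82
position: [0.58, 0.2601, 0.1149]
tcp_rot: [0.712, -0.038, 0.7, 0.04]
wrist_force: [0.4, -0.2, 0.5]
width: 0.0606
```

```bash
python3 st.py .5725 .256 .08 6.2
```

```text
2.825 [0.58   0.2601 0.1149] w 0.0606 F [ 0.4 -0.2  0.5] yaw 6.3
(array([ 3.48, -0.33, -0.85]), array([ 0.1 ,  1.04, -0.11]))
```

>>> play_rows(series=[{"rx": 0,"ry": 0.5,"rz": 0,"x": 1.0,"y": -0.1,"z": -0.4,"hand": 75},{"rx": 0,"ry": 0.5,"rz": 0,"x": 1.0,"y": 0,"z": -0.4,"hand": 75},{"rx": 0,"ry": 0,"rz": 0,"x": 0,"y": 0,"z": 0,"hand": 75}])

```text
time_s: 3.2
position: [0.5733, 0.2586, 0.0962]
tcp_rot: [0.707, -0.039, 0.705, 0.04]
wrist_force: [-0.7, 0.1, -0.5]
width: 0.0604
```

```bash
python3 st.py .5725 .256 .08 6.2
```

```text
3.2 [0.5733 0.2586 0.0962] w 0.0604 F [-0.7  0.1 -0.5] yaw 6.41
(array([ 1.62, -0.25, -0.12]), array([ 0.21,  0.2 , -0.14]))
```

>>> play_rows(series=[{"rx": 0,"ry": 0,"rz": 0,"x": 0.7,"y": -0.1,"z": 0,"hand": 75},{"rx": 0,"ry": 0,"rz": 0,"x": 0.5,"y": -0.1,"z": 0,"hand": 75},{"rx": 0,"ry": 0,"rz": 0,"x": 0.1,"y": 0,"z": 0,"hand": 75}])

```text
time_s: 3.58
position: [0.5736, 0.2561, 0.0819]
tcp_rot: [0.707, -0.039, 0.705, 0.04]
wrist_force: [1.0, 0.9, -0.2]
width: 0.06
```

>>> play_rows(series=[{"rx": 0,"ry": 0,"rz": 0,"x": 0.3,"y": 0,"z": 0,"hand": 75},{"rx": 0,"ry": 0,"rz": 0,"x": 0.2,"y": 0,"z": 0,"hand": 75}])

```text
time_s: 3.82
position: [0.5738, 0.2562, 0.0768]
tcp_rot: [0.707, -0.039, 0.705, 0.04]
wrist_force: [-0.6, 0.4, -0.2]
width: 0.0604
```

>>> play_rows(series=[{"rx": 0,"ry": 0,"rz": 0,"x": 0.3,"y": 0,"z": 0,"hand": 75},{"rx": 0,"ry": 0,"rz": 0,"x": 0.1,"y": 0,"z": 0,"hand": 75}])

```text
time_s: 4.08
position: [0.5739, 0.2563, 0.0726]
tcp_rot: [0.707, -0.039, 0.705, 0.04]
wrist_force: [-0.6, -0.5, -0.6]
width: 0.0605
```

>>> play_rows(series=[{"rx": 0,"ry": 0,"rz": 0,"x": 0.2,"y": 0,"z": 0,"hand": 75},{"rx": 0,"ry": 0,"rz": 0,"x": 0.1,"y": 0,"z": 0,"hand": 75}])

```text
time_s: 4.32
position: [0.574, 0.2563, 0.0695]
tcp_rot: [0.707, -0.039, 0.705, 0.04]
wrist_force: [-0.5, -0.5, -0.1]
width: 0.06
```

>>> play_rows(series=[{"rx": 0,"ry": 0,"rz": 0,"x": -0.05,"y": -0.3,"z": 0,"hand": 75},{"rx": 0,"ry": 0,"rz": 0,"x": -0.05,"y": -0.2,"z": 0,"hand": 75}])

```text
time_s: 4.58
position: [0.5745, 0.2512, 0.0705]
tcp_rot: [0.707, -0.039, 0.705, 0.041]
wrist_force: [-0.5, 0.4, 0.1]
width: 0.0606
```

```bash
python3 st.py
python3 - <<'E'
from bench import r
import cv2
a=r.capture("top");b=r.capture("scene")
import numpy as np
cv2.imwrite("pics/p2.png",np.hstack([cv2.resize(a[180:320,160:300],(400,400)),cv2.resize(b[190:310,340:460],(400,400))]))
E
```

```text
4.575 [0.5745 0.2512 0.0705] w 0.0606 F [-0.5  0.4  0.1] yaw 6.42
```

View pics/p2.png

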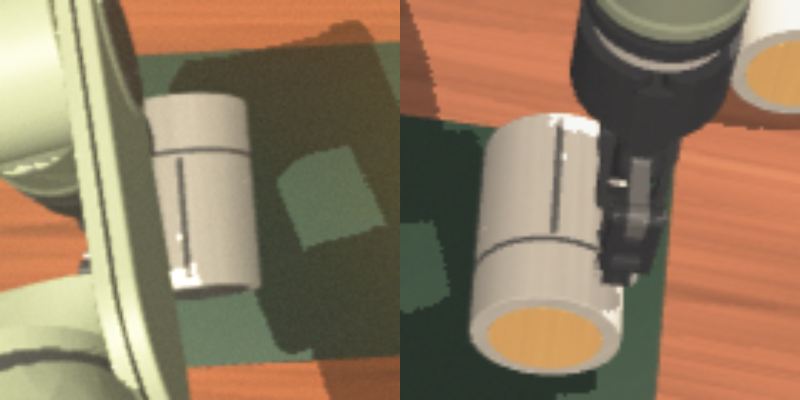

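The view shows the fingertip beside the tin's rear upper flank, right at (620,280) in the crop, with no contact force yet. I'll keep easing in.

>>> play_rows(series=[{"rx": 0,"ry": 0,"rz": 0,"x": -0.05,"y": -0.2,"z": 0,"hand": 75},{"rx": 0,"ry": 0,"rz": 0,"x": -0.05,"y": -0.2,"z": 0,"hand": 75}])

```text
time_s: 4.92
position: [0.5751, 0.247, 0.0718]
tcp_rot: [0.707, -0.039, 0.705, 0.041]
wrist_force: [0.5, -0.2, 0.2]
width: 0.0599
```

>>> play_rows(series=[{"rx": 0,"ry": 0,"rz": 0,"x": -0.05,"y": -0.2,"z": 0,"hand": 75},{"rx": 0,"ry": 0,"rz": 0,"x": -0.05,"y": -0.2,"z": 0,"hand": 75}])

```text
time_s: 5.18
position: [0.5756, 0.2427, 0.073]
tcp_rot: [0.707, -0.039, 0.705, 0.041]
wrist_force: [0.4, -1.3, 0.8]
width: 0.0606
```

>>> play_rows(series=[{"rx": 0,"ry": 0,"rz": 0,"x": 0.1,"y": -0.1,"z": 0,"hand": 75},{"rx": 0,"ry": 0,"rz": 0,"x": 0.1,"y": -0.1,"z": 0,"hand": 75}])

```text
time_s: 5.42
position: [0.576, 0.2416, 0.0727]
tcp_rot: [0.707, -0.038, 0.705, 0.041]
wrist_force: [-2.4, 0.9, 7.0]
width: 0.06
```

>>> play_rows(series=[{"rx": 0,"ry": 0,"rz": 0,"x": 0.1,"y": -0.1,"z": 0,"hand": 75},{"rx": 0,"ry": 0,"rz": 0,"x": 0.1,"y": -0.1,"z": 0,"hand": 75}])

```text
time_s: 5.68
position: [0.576, 0.241, 0.073]
tcp_rot: [0.707, -0.037, 0.705, 0.042]
wrist_force: [-2.7, 0.4, 5.1]
width: 0.0603
```

>>> play_rows(series=[{"rx": 0.3,"ry": 0,"rz": 0,"x": 0.05,"y": -0.6,"z": 0,"hand": 75},{"rx": 0.3,"ry": 0,"rz": 0,"x": 0.1,"y": -0.7,"z": 0,"hand": 75},{"rx": 0.3,"ry": 0,"rz": 0,"x": 0.1,"y": -0.7,"z": 0,"hand": 75}])

```text
time_s: 6.05
position: [0.5783, 0.2241, 0.076]
tcp_rot: [0.708, -0.03, 0.704, 0.039]
wrist_force: [-4.5, 0.5, 9.7]
width: 0.0604
```

```bash
python3 st.py .574 .22 .073 3.5
```

```text
6.05 [0.5783 0.2241 0.076 ] w 0.0604 F [-4.5  0.5  9.7] yaw 5.58
(array([ 0.3 , -0.37, -0.47]), array([ 2.08,  0.31, -0.66]))
```

>>> play_rows(series=[{"rx": 0.4,"ry": 0,"rz": 0,"x": 0.1,"y": -0.8,"z": -0.05,"hand": 75},{"rx": 0.4,"ry": 0,"rz": 0,"x": 0.1,"y": -0.8,"z": -0.05,"hand": 75},{"rx": 0.4,"ry": 0,"rz": 0,"x": 0.15,"y": -0.8,"z": -0.05,"hand": 75}])

```text
time_s: 6.42
position: [0.5807, 0.2011, 0.078]
tcp_rot: [0.71, -0.022, 0.703, 0.032]
wrist_force: [-2.2, 1.4, 8.3]
width: 0.0603
```

```bash
python3 st.py .574 .22 .073 3.5
python3 - <<'E'
from bench import r
import cv2
a=r.capture("top");b=r.capture("scene")
import numpy as np
cv2.imwrite("pics/p3.png",np.hstack([cv2.resize(a[180:320,160:300],(400,400)),cv2.resize(b[190:310,320:440],(400,400))]))
E
```

```text
6.425 [0.5807 0.2011 0.078 ] w 0.0603 F [-2.2  1.4  8.3] yaw 4.43
(array([ 0.52,  1.93, -0.52]), array([ 0.94,  0.54, -0.78]))
```

View pics/p3.png

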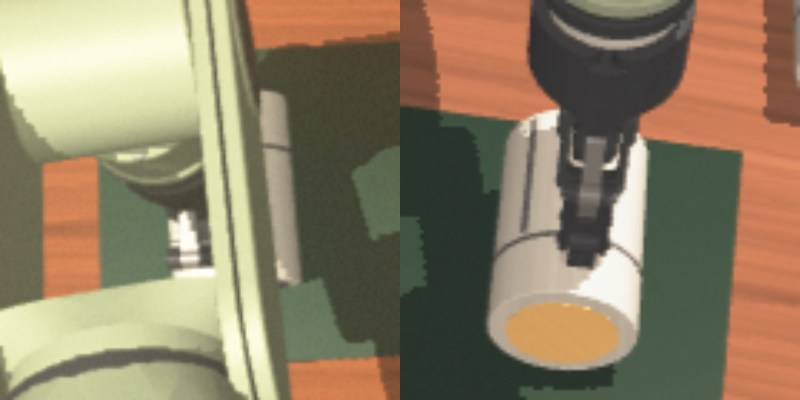

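The image shows the fingertips centred on the tin's top; it rolled about 22 mm. Continuing the stroke.

>>> play_rows(series=[{"rx": 0.4,"ry": 0.1,"rz": -0.2,"x": 0.15,"y": -0.8,"z": -0.1,"hand": 75},{"rx": 0.4,"ry": 0.1,"rz": -0.2,"x": 0.15,"y": -0.8,"z": -0.1,"hand": 75},{"rx": 0.4,"ry": 0.1,"rz": -0.2,"x": 0.2,"y": -0.8,"z": -0.1,"hand": 75}])

```text
time_s: 6.9
position: [0.5832, 0.1766, 0.0781]
tcp_rot: [0.711, -0.019, 0.702, 0.021]
wrist_force: [-1.5, -0.9, 8.7]
width: 0.0602
```

```bash
python3 st.py .574 .16 .073 3.5
```

```text
6.9 [0.5832 0.1766 0.0781] w 0.0602 F [-1.5 -0.9  8.7] yaw 3.22
(array([ 0.49, -1.61, -1.02]), array([-0.28,  0.71, -0.18]))
```

>>> play_rows(series=[{"rx": 0,"ry": 0.2,"rz": 0,"x": 0.2,"y": -0.8,"z": -0.1,"hand": 75},{"rx": 0,"ry": 0.2,"rz": 0,"x": 0.2,"y": -0.8,"z": -0.1,"hand": 75},{"rx": 0,"ry": 0.2,"rz": 0,"x": 0.2,"y": -0.7,"z": -0.1,"hand": 75}])

```text
time_s: 7.28
position: [0.5858, 0.153, 0.077]
tcp_rot: [0.711, -0.019, 0.703, 0.021]
wrist_force: [-0.0, 0.6, 4.9]
width: 0.0604
```

```bash
python3 st.py .574 .16 .073 3.5
```

```text
7.275 [0.5858 0.153  0.077 ] w 0.0604 F [-0.   0.6  4.9] yaw 3.24
(array([ 0.39,  0.77, -1.14]), array([-0.25,  0.65, -0.19]))
```

>>> play_rows(series=[{"rx": 0,"ry": 0,"rz": 0,"x": -0.5,"y": -0.1,"z": 0,"hand": 75},{"rx": 0,"ry": 0,"rz": 0,"x": -2,"y": 1,"z": -0.2,"hand": 75},{"rx": 0,"ry": 0.3,"rz": 0,"x": -2,"y": 4,"z": -0.4,"hand": 75},{"rx": 0,"ry": 0.3,"rz": 0,"x": 0,"y": 4,"z": -0.4,"hand": 75},{"rx": 0,"ry": 0,"rz": 0,"x": 0,"y": 1,"z": 0,"hand": 75}])

```text
time_s: 7.9
position: [0.5684, 0.2549, 0.126]
tcp_rot: [0.707, -0.017, 0.707, 0.021]
wrist_force: [-0.8, 0.1, 0.0]
width: 0.0601
```

```bash
python3 st.py .574 .20 .083 3.5
python3 - <<'E'
from bench import r
import cv2
a=r.capture("top");b=r.capture("scene")
import numpy as np
cv2.imwrite("pics/t4.png",a);cv2.imwrite("pics/s4.png",b)
cv2.imwrite("pics/p4.png",np.hstack([cv2.resize(a[160:340,170:350],(400,400)),cv2.resize(b[190:340,270:420],(400,400))]))
E
python3 st.py
```

```text
7.9 [0.5684 0.2549 0.126 ] w 0.0601 F [-0.8  0.1  0. ] yaw 3.11
(array([ 4.27, -5.53,  0.26]), array([-0.39, -0.01, -0.3 ]))
8.0 [0.569  0.2536 0.1258] w 0.0607 F [-0.1 -0.4  0.2] yaw 3.07
```

View pics/p4.png

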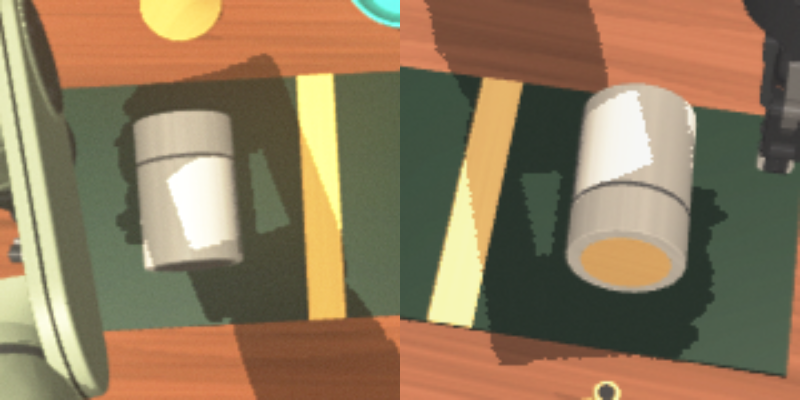

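```bash
cat > meas.py <<'E'
from bench import r
from h import *
import sys
def meas(tf,sf,troi,sroi=None):
    top=cv2.imread(tf);ct=r.calibration("top")
    n1,p1,h1,(m1,q1)=tin_line(ct,top,troi)
    b=cv2.boundingRect(q1); xe=(b[0]+b[2]/2)
    xf=onz(ct,[[xe,b[1]]],.083)[0,0]; X=xf-.06
    u=np.array([n1[1],-n1[0],0]);u/=np.linalg.norm(u)
    u*=np.sign(u[0]); y=(n1@p1-n1[0]*X-n1[2]*.043)/n1[1]
    print("top bbox",b,"centre",round(X,4),round(y,4),"yaw",np.degrees(np.arctan2(u[1],u[0])).round(2),
      "dist to strip mm",round(1000*((y-.0605)-(X-.5815)*.0612),1))
    if sroi:
        sc=cv2.imread(sf);cs=r.calibration("scene")
        n2,p2,h2,(m2,q2)=tin_line(cs,sc,sroi)
        # horizontal axis: intersect planes
        u=np.cross(n1,n2);u/=np.linalg.norm(u)
        x=np.linalg.solve(np.array([n1,n2,[1,0,0]]),[n1@p1,n2@p2,X]);print("2view pt",x.round(4),"u",u.round(3))
        for z in(.043,): # scene plane only
            print("scene-only y at z=.043:",((n2@p2-n2[0]*X-n2[2]*z)/n2[1]).round(4), "yaw",np.degrees(np.arctan2(-n2[0],n2[1])).round(2))
E
python3 -c "
from meas import *
meas('pics/top0.png','pics/scene0.png',(185,195,290,305),(350,210,425,315))
meas('pics/t4.png','pics/s4.png',(225,203,290,290),(330,218,400,303))"
```

```text
top bbox (201, 212, 50, 74) centre 0.5722 0.2217 yaw 6.62 dist to strip mm 161.7
2view pt [0.5722 0.2222 0.0396] u [0.993 0.106 0.058]
scene-only y at z=.043: 0.2219 yaw -173.66
top bbox (225, 210, 54, 80) centre 0.5761 0.1691 yaw 5.71 dist to strip mm 109.0
2view pt [0.5761 0.1699 0.0361] u [ 0.994  0.104 -0.043]
scene-only y at z=.043: 0.1698 yaw -174.05
```

```bash
cat > sub.py <<'E'
from bench import r
from h import *
def edge(g,rows,x0,x1,th,rise):
    P=[]
    for v in rows:
        l=g[v,x0:x1].astype(float)
        idx=[i for i in range(len(l)-1) if ((l[i]<th<=l[i+1]) if rise else (l[i]>=th>l[i+1]))]
        if idx:
            i=idx[0] if rise else idx[-1]
            P.append([x0+i+(th-l[i])/(l[i+1]-l[i]),v])
    P=np.array(P,np.float32); vx,vy,a,b=cv2.fitLine(P,cv2.DIST_HUBER,0,.01,.01).ravel()
    res=np.abs((P[:,0]-a)*vy-(P[:,1]-b)*vx)
    return (a,b,vx/vy,len(P),np.median(res))
def run(c,img,rows,L,Rr,th=105,ch=2):
    g=img[:,:,ch]; N=[]
    for (x0,x1),rise in((L,True),(Rr,False)):
        a,b,k,n,res=edge(g,rows,x0,x1,th,rise)
        p,d=rays(c,[[a-30*k,b-30],[a+30*k,b+30]]); nn=np.cross(d[0],d[1]); nn/=np.linalg.norm(nn); N.append(nn)
        print("  edge at",round(float(a),2),round(float(b),1),"slope deg",np.degrees(np.arctan(k)).round(2),"n",n,"res",round(float(res),3),"yaw",np.degrees(np.arctan2(-nn[0],nn[1])).round(2))
    n=N[0]+N[1]; n/=np.linalg.norm(n); return n,p
def tin(c,img,rows,L,Rr,X,th=105,axh=.043):
    n,p=run(c,img,rows,L,Rr,th)
    y=(n@p-n[0]*X-n[2]*axh)/n[1]
    yaw=np.degrees(np.arctan(-n[0]/n[1]))
    print("tin y",round(y,4),"yaw",round(yaw,2),"dist mm",round(1000*((y-.0605)-(X-.5815)*.0612),1))
E
python3 -c "
from sub import *
c=r.calibration('top')
a=cv2.imread('pics/top0.png');b=cv2.imread('pics/t4.png')
for im in(a,b): print('strip'); run(c,im,range(196,300),(295,316),(315,335),110)
tin(c,a,range(220,278),(195,225),(226,262),.5722)
tin(c,b,range(218,270),(222,250),(255,290),.574)
print(b[240,222:290,2].tolist())
"
```

```text
strip
  edge at 303.2 238.4 slope deg -0.62 n 104 res 1.262 yaw 0.06
  edge at 323.55 246.9 slope deg 3.46 n 104 res 0.089 yaw 3.75
strip
  edge at 305.12 247.5 slope deg 3.26 n 104 res 0.104 yaw 3.86
  edge at 323.23 246.9 slope deg 2.72 n 104 res 0.158 yaw 3.03
  edge at 199.0 242.1 slope deg -2.65 n 41 res 0.984 yaw -0.21
  edge at 248.36 244.0 slope deg 8.55 n 58 res 1.595 yaw 9.99
tin y 0.2236 yaw 4.94 dist mm 163.6
  edge at 230.92 236.5 slope deg 4.46 n 52 res 0.071 yaw 6.25
  edge at 282.13 241.3 slope deg 18.49 n 52 res 2.926 yaw 19.21
tin y 0.1624 yaw 12.76 dist mm 102.3
[97, 99, 99, 85, 69, 67, 71, 72, 74, 92, 144, 170, 180, 185, 189, 196, 198, 203, 207, 200, 203, 206, 207, 231, 255, 255, 255, 255, 255, 255, 255, 255, 255, 255, 255, 255, 254, 254, 254, 254, 253, 253, 251, 250, 248, 244, 244, 238, 230, 221, 208, 189, 149, 113, 90, 87, 81, 83, 82, 79, 81, 100, 102, 106, 103, 105, 106, 104]
```

```bash
python3 -c "
from sub import *
c=r.calibration('top')
a=cv2.imread('pics/top0.png');b=cv2.imread('pics/t4.png')
for im in(a,b): print('strip'); run(c,im,range(198,298),(297,316),(313,335),160)
for th in(130,145):
  tin(c,a,range(220,278),(195,225),(226,262),.5722,th)
  tin(c,b,range(218,270),(222,250),(255,290),.574,th)
# far rim row, subpixel
for im,u in((a,range(212,240)),(b,range(238,268))):
  print([ (x,float(np.interp(150,im[203:218,x,1].astype(float),range(203,218)))) for x in list(u)[::5]])
"
```

```text
strip
  edge at 305.27 247.5 slope deg 2.82 n 100 res 0.055 yaw 3.43
  edge at 322.81 247.5 slope deg 3.26 n 100 res 0.066 yaw 3.56
strip
  edge at 305.91 251.1 slope deg 3.17 n 100 res 0.118 yaw 3.76
  edge at 323.02 255.9 slope deg 2.67 n 100 res 0.143 yaw 2.99
  edge at 202.45 249.2 slope deg 3.79 n 58 res 0.07 yaw 6.08
  edge at 247.62 256.5 slope deg 4.66 n 58 res 0.094 yaw 6.2
tin y 0.2219 yaw 6.14 dist mm 162.0
  edge at 231.66 239.8 slope deg 4.47 n 52 res 0.074 yaw 6.25
  edge at 274.8 239.8 slope deg 4.23 n 52 res 0.141 yaw 5.31
tin y 0.169 yaw 5.78 dist mm 109.0
  edge at 203.19 256.5 slope deg 3.85 n 58 res 0.058 yaw 6.13
  edge at 246.45 249.0 slope deg 4.34 n 58 res 0.068 yaw 5.89
tin y 0.2222 yaw 6.01 dist mm 162.3
  edge at 232.28 244.5 slope deg 4.26 n 52 res 0.097 yaw 6.04
  edge at 274.34 239.8 slope deg 4.17 n 52 res 0.12 yaw 5.26
tin y 0.1692 yaw 5.65 dist mm 109.2
[(212, 213.16), (217, 212.3846153846154), (222, 212.11016949152543), (227, 211.859649122807), (232, 212.03092783505156), (237, 212.3469387755102)]
[(238, 211.6813186813187), (243, 210.55789473684212), (248, 209.71428571428572), (253, 209.56989247311827), (258, 209.51807228915663), (263, 209.71604938271605)]
```

Tin is now about 109 mm from the strip, at yaw 5.7° against the strip's 3.5°. Next stroke uses wider fingers and a firmer press to twist it about −2°.

```bash
python3 st.py .578 .191 .085 5.7
```

```text
8.0 [0.569  0.2536 0.1258] w 0.0607 F [-0.1 -0.4  0.2] yaw 3.07
(array([ 4.05, -6.32,  0.56]), array([-2.63,  0.03, -0.26]))
```

>>> play_rows(series=[{"rx": -1.3,"ry": 0,"rz": -0.2,"x": 0.5,"y": -2.5,"z": 0.3,"hand": 30},{"rx": -1.3,"ry": 0,"rz": 0,"x": 1.0,"y": -2.0,"z": 0.2,"hand": 30},{"rx": 0,"ry": 0,"rz": 0,"x": 1.2,"y": -0.8,"z": 0,"hand": 30},{"rx": 0,"ry": 0,"rz": 0,"x": 0.3,"y": 0,"z": 0,"hand": 30}])

```text
time_s: 8.5
position: [0.5778, 0.197, 0.0948]
tcp_rot: [0.706, -0.035, 0.706, 0.034]
wrist_force: [0.3, 0.7, 0.8]
width: 0.0752
```

```bash
python3 st.py .578 .190 .078 5.7
```

```text
8.5 [0.5778 0.197  0.0948] w 0.0752 F [0.3 0.7 0.8] yaw 5.63
(array([ 1.68, -0.7 , -0.05]), array([-0.07, -0.02,  0.04]))
```

>>> play_rows(series=[{"rx": 0,"ry": 0,"rz": 0,"x": 0.7,"y": -0.3,"z": 0,"hand": 30},{"rx": 0,"ry": 0,"rz": 0,"x": 0.5,"y": -0.2,"z": 0,"hand": 30},{"rx": 0,"ry": 0,"rz": 0,"x": 0.3,"y": 0,"z": 0,"hand": 30},{"rx": 0,"ry": 0,"rz": 0,"x": 0.2,"y": 0,"z": 0,"hand": 30}])

```text
time_s: 9.0
position: [0.5782, 0.1927, 0.0767]
tcp_rot: [0.706, -0.035, 0.706, 0.035]
wrist_force: [0.1, -0.5, -0.7]
width: 0.0754
```

>>> play_rows(series=[{"rx": 0,"ry": 0,"rz": 0,"x": 0.2,"y": -0.05,"z": 0,"hand": 30},{"rx": 0,"ry": 0,"rz": 0,"x": 0.2,"y": -0.05,"z": 0,"hand": 30}])

```text
time_s: 9.25
position: [0.5785, 0.1922, 0.0729]
tcp_rot: [0.706, -0.035, 0.706, 0.035]
wrist_force: [0.9, -0.1, 0.6]
width: 0.0757
```

>>> play_rows(series=[{"rx": 0,"ry": 0,"rz": 0,"x": 0.2,"y": -0.1,"z": 0,"hand": 30},{"rx": 0,"ry": 0,"rz": 0,"x": 0.2,"y": -0.1,"z": 0,"hand": 30}])

```text
time_s: 9.5
position: [0.5791, 0.1909, 0.0703]
tcp_rot: [0.707, -0.035, 0.706, 0.036]
wrist_force: [-5.8, 3.1, 12.7]
width: 0.0755
```

>>> play_rows(series=[{"rx": 0,"ry": 0,"rz": 0,"x": 0.2,"y": -0.2,"z": 0,"hand": 30},{"rx": 0,"ry": 0,"rz": 0,"x": 0.2,"y": -0.2,"z": 0,"hand": 30}])

```text
time_s: 9.75
position: [0.5793, 0.1889, 0.0707]
tcp_rot: [0.706, -0.034, 0.706, 0.037]
wrist_force: [-6.2, 2.1, 10.9]
width: 0.0752
```

>>> play_rows(series=[{"rx": 0.5,"ry": 0,"rz": 0,"x": 0.2,"y": -0.6,"z": 0,"hand": 30},{"rx": 0.5,"ry": 0,"rz": 0,"x": 0.25,"y": -0.7,"z": 0,"hand": 30},{"rx": 0.5,"ry": 0,"rz": 0,"x": 0.25,"y": -0.7,"z": 0,"hand": 30}])

```text
time_s: 10.12
position: [0.582, 0.1721, 0.0729]
tcp_rot: [0.708, -0.024, 0.706, 0.03]
wrist_force: [-5.9, 0.2, 13.6]
width: 0.0753
```

```bash
python3 st.py .578 .17 .073 3.5
```

```text
10.125 [0.582  0.1721 0.0729] w 0.0753 F [-5.9  0.2 13.6] yaw 4.37
(array([-0.02, -0.18, -0.41]), array([ 0.87,  0.17, -0.48]))
```

>>> play_rows(series=[{"rx": 0.7,"ry": 0,"rz": 0,"x": 0.4,"y": -0.6,"z": 0,"hand": 30},{"rx": 0.7,"ry": 0,"rz": -0.2,"x": 0.45,"y": -0.6,"z": 0,"hand": 30},{"rx": 0.7,"ry": 0,"rz": -0.2,"x": 0.45,"y": -0.6,"z": 0,"hand": 30}])

```text
time_s: 10.5
position: [0.5841, 0.1558, 0.0734]
tcp_rot: [0.708, -0.014, 0.706, 0.016]
wrist_force: [-9.5, -0.0, 23.0]
width: 0.0754
```

```bash
python3 st.py .578 .17 .073 3.5
```

```text
10.5 [0.5841 0.1558 0.0734] w 0.0754 F [-9.5 -0.  23. ] yaw 2.44
(array([ 0.04,  1.44, -0.55]), array([-1.06,  0.19, -0.18]))
```

>>> play_rows(series=[{"rx": 0.3,"ry": 0,"rz": 0,"x": 0.4,"y": -0.7,"z": -0.1,"hand": 30},{"rx": 0.2,"ry": 0,"rz": 0,"x": 0.3,"y": -0.8,"z": -0.1,"hand": 30},{"rx": 0,"ry": 0,"rz": 0,"x": 0.25,"y": -0.8,"z": -0.1,"hand": 30}])

```text
time_s: 10.88
position: [0.5853, 0.1333, 0.0738]
tcp_rot: [0.711, -0.011, 0.703, 0.014]
wrist_force: [-0.7, 0.9, 8.4]
width: 0.0752
```

```bash
python3 st.py .58 .17 .073 3.5;  python3 - <<'E'
from bench import r
import cv2
a=r.capture("top");b=r.capture("scene")
import numpy as np
cv2.imwrite("pics/p5.png",np.hstack([cv2.resize(a[160:340,190:370],(400,400)),cv2.resize(b[190:340,270:420],(400,400))]))
E
```

```text
10.875 [0.5853 0.1333 0.0738] w 0.0752 F [-0.7  0.9  8.4] yaw 1.99
(array([ 0.09,  3.69, -0.4 ]), array([-1.5 ,  0.6 , -0.23]))
```

View pics/p5.png

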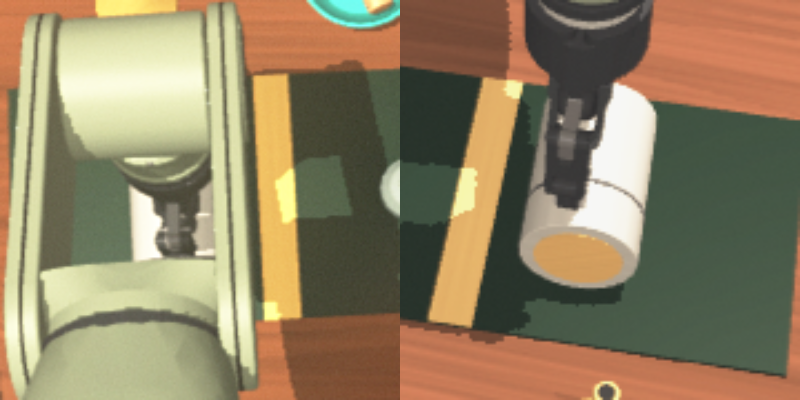

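Fingers are now on the leading side of the tin's top. Two more rows, then I lift and measure.

>>> play_rows(series=[{"rx": 0,"ry": 0.2,"rz": 0,"x": 0.2,"y": -0.8,"z": -0.1,"hand": 30},{"rx": 0,"ry": 0.2,"rz": 0,"x": 0.2,"y": -0.7,"z": -0.1,"hand": 30},{"rx": 0,"ry": 0,"rz": 0,"x": -0.5,"y": -0.1,"z": 0,"hand": 30},{"rx": -0.5,"ry": 0,"rz": 0,"x": -2,"y": 1,"z": 0,"hand": 30},{"rx": -0.5,"ry": 0.2,"rz": 0,"x": -2,"y": 4,"z": -0.2,"hand": 30},{"rx": -0.5,"ry": 0,"rz": 0,"x": 0,"y": 5,"z": 0,"hand": 30},{"rx": 0,"ry": 0,"rz": 0,"x": 0,"y": 5,"z": 0,"hand": 30},{"rx": 0,"ry": 0,"rz": 0,"x": 0,"y": 1,"z": 0,"hand": 30}])

```text
time_s: 11.98
position: [0.5757, 0.2789, 0.1199]
tcp_rot: [0.708, -0.018, 0.705, 0.022]
wrist_force: [-0.2, -0.2, -0.2]
width: 0.0756
```

```bash
python3 st.py;  python3 - <<'E'
from bench import r
import cv2
a=r.capture("top");b=r.capture("scene")
import numpy as np
cv2.imwrite("pics/t6.png",a);cv2.imwrite("pics/s6.png",b)
cv2.imwrite("pics/p6.png",np.hstack([cv2.resize(a[160:340,190:370],(400,400)),cv2.resize(b[190:340,270:420],(400,400))]))
E
```

```text
11.975 [0.5757 0.2789 0.1199] w 0.0756 F [-0.2 -0.2 -0.2] yaw 3.23
```

View pics/p6.png

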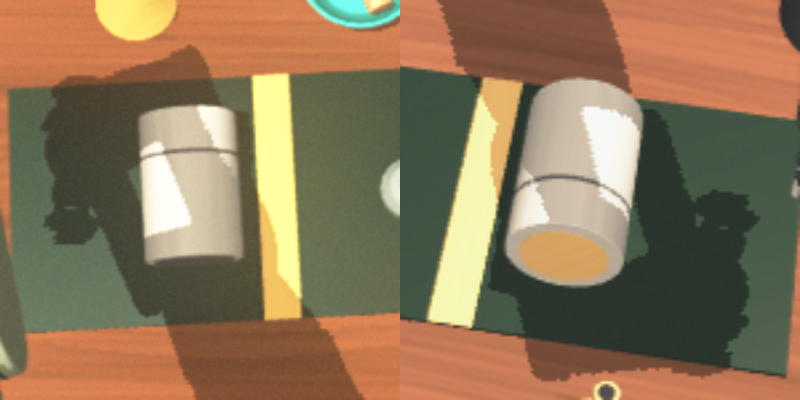

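```bash
python3 -c "
from sub import *
c=r.calibration('top');b=cv2.imread('pics/t6.png')
print(b[240,245:305,2].tolist())
for th in(130,145): tin(c,b,range(216,270),(242,268),(275,303),.58,th)
print('far rim',[onz(c,[[x,float(np.interp(150,b[203:218,x,1].astype(float),range(203,218)))]],.083)[0,0].round(4) for x in(265,270,275,280,285)])
b=cv2.imread('pics/s6.png');print(b[255,300:375,2].tolist())
"
```

```text
[73, 75, 76, 91, 103, 102, 94, 98, 145, 227, 244, 248, 251, 253, 254, 254, 254, 255, 255, 255, 255, 255, 255, 247, 217, 217, 217, 220, 219, 220, 220, 216, 216, 218, 216, 215, 213, 211, 212, 208, 205, 199, 198, 198, 197, 192, 188, 188, 178, 173, 166, 163, 127, 94, 96, 97, 95, 94, 98, 104]
  edge at 252.92 238.6 slope deg 1.88 n 54 res 0.28 yaw 3.35
  edge at 296.97 241.3 slope deg 3.23 n 54 res 0.06 yaw 3.96
tin y 0.1305 yaw 3.66 dist mm 70.1
  edge at 253.52 249.3 slope deg 1.65 n 54 res 0.251 yaw 3.13
  edge at 296.58 241.7 slope deg 3.03 n 54 res 0.102 yaw 3.77
tin y 0.1306 yaw 3.45 dist mm 70.2
far rim [np.float64(0.6395), np.float64(0.6408), np.float64(0.6413), np.float64(0.6426), np.float64(0.6417)]
[247, 247, 247, 247, 233, 231, 231, 231, 224, 41, 41, 42, 41, 57, 122, 182, 209, 225, 228, 183, 186, 187, 189, 187, 170, 171, 148, 150, 151, 151, 151, 152, 157, 180, 181, 185, 208, 209, 210, 211, 211, 207, 204, 220, 247, 247, 247, 247, 247, 247, 247, 247, 246, 246, 244, 242, 238, 222, 144, 42, 42, 42, 42, 41, 41, 40, 43, 40, 41, 42, 41, 41, 43, 40, 42]
```

Yaw is now aligned (3.5°), with 70 mm left. Third stroke keeps yaw constant.

```bash
python3 st.py .581 .154 .085 3.5
```

```text
12.075 [0.5758 0.2769 0.1195] w 0.0753 F [-0.2 -0.2  0.3] yaw 3.16
(array([  3.4 , -12.31,  -0.17]), array([-0.34,  0.22, -0.21]))
```

>>> play_rows(series=[{"rx": -0.3,"ry": 0.2,"rz": -0.2,"x": 0,"y": -4.5,"z": 0,"hand": 30},{"rx": 0,"ry": 0,"rz": 0,"x": 0,"y": -4.5,"z": 0,"hand": 30},{"rx": 0,"ry": 0,"rz": 0,"x": 1.0,"y": -2.0,"z": 0,"hand": 30},{"rx": 0,"ry": 0,"rz": 0,"x": 1.2,"y": -0.5,"z": 0,"hand": 30},{"rx": 0,"ry": 0,"rz": 0,"x": 0.5,"y": 0,"z": 0,"hand": 30}])

```text
time_s: 12.7
position: [0.5818, 0.1551, 0.0894]
tcp_rot: [0.706, -0.02, 0.708, 0.02]
wrist_force: [0.3, 0.5, 0.8]
width: 0.0751
```

```bash
python3 st.py .581 .153 .074 3.5
```

```text
12.7 [0.5818 0.1551 0.0894] w 0.0751 F [0.3 0.5 0.8] yaw 3.26
(array([ 1.54, -0.2 , -0.09]), array([-0.24, -0.12,  0.05]))
```

>>> play_rows(series=[{"rx": -0.2,"ry": 0,"rz": 0,"x": 0.7,"y": -0.1,"z": 0,"hand": 30},{"rx": 0,"ry": 0,"rz": 0,"x": 0.5,"y": -0.1,"z": 0,"hand": 30},{"rx": 0,"ry": 0,"rz": 0,"x": 0.3,"y": -0.05,"z": 0,"hand": 30},{"rx": 0,"ry": 0,"rz": 0,"x": 0.2,"y": -0.05,"z": 0,"hand": 30},{"rx": 0,"ry": 0,"rz": 0,"x": 0.2,"y": -0.1,"z": 0,"hand": 30}])

```text
time_s: 13.32
position: [0.5817, 0.1546, 0.0694]
tcp_rot: [0.706, -0.023, 0.708, 0.023]
wrist_force: [-5.0, 2.0, 11.0]
width: 0.0756
```

```bash
python3 st.py .581 .153 .074 3.5
```

```text
13.325 [0.5817 0.1546 0.0694] w 0.0756 F [-5.  2. 11.] yaw 3.72
(array([-0.46, -0.16, -0.08]), array([ 0.22, -0.15, -0.05]))
```

>>> play_rows(series=[{"rx": 0.1,"ry": 0,"rz": 0,"x": 0.15,"y": -0.6,"z": 0,"hand": 30},{"rx": 0.1,"ry": 0,"rz": 0,"x": 0.2,"y": -0.7,"z": -0.05,"hand": 30},{"rx": 0,"ry": 0,"rz": 0,"x": 0.2,"y": -0.8,"z": -0.05,"hand": 30},{"rx": 0,"ry": 0,"rz": 0,"x": 0.2,"y": -0.8,"z": -0.05,"hand": 30},{"rx": 0,"ry": 0,"rz": 0,"x": 0.2,"y": -0.8,"z": -0.05,"hand": 30}])

```text
time_s: 13.95
position: [0.5844, 0.1217, 0.0735]
tcp_rot: [0.708, -0.021, 0.706, 0.025]
wrist_force: [-3.0, 1.0, 8.0]
width: 0.0758
```

```bash
python3 st.py .581 .153 .074 3.5
```

```text
13.95 [0.5844 0.1217 0.0735] w 0.0758 F [-3.  1.  8.] yaw 3.69
(array([-0.03,  3.14, -0.14]), array([ 0.19,  0.19, -0.36]))
```

>>> play_rows(series=[{"rx": 0.1,"ry": 0,"rz": -0.1,"x": 0.2,"y": -0.8,"z": -0.05,"hand": 30},{"rx": 0.1,"ry": 0,"rz": -0.1,"x": 0.2,"y": -0.8,"z": -0.05,"hand": 30},{"rx": 0,"ry": 0.1,"rz": -0.1,"x": 0.2,"y": -0.8,"z": -0.05,"hand": 30},{"rx": 0,"ry": 0.1,"rz": 0,"x": 0.2,"y": -0.8,"z": -0.05,"hand": 30},{"rx": 0,"ry": 0.1,"rz": 0,"x": 0.2,"y": -0.7,"z": -0.05,"hand": 30},{"rx": 0,"ry": 0,"rz": 0,"x": 0.2,"y": -0.4,"z": -0.05,"hand": 30}])

```text
time_s: 14.7
position: [0.5877, 0.0773, 0.073]
tcp_rot: [0.708, -0.022, 0.705, 0.022]
wrist_force: [-2.2, -0.5, 6.3]
width: 0.075
```

```bash
python3 st.py .581 .153 .074 3.5
```

```text
14.7 [0.5877 0.0773 0.073 ] w 0.075 F [-2.2 -0.5  6.3] yaw 3.55
(array([-0.1,  7.6, -0.2]), array([0.05, 0.28, 0.01]))
```

Lift, back off, and measure.

>>> play_rows(series=[{"rx": 0,"ry": 0,"rz": 0,"x": -0.5,"y": -0.1,"z": 0,"hand": 30},{"rx": 0,"ry": 0,"rz": 0,"x": -2,"y": 1,"z": 0,"hand": 30},{"rx": 0,"ry": 0.2,"rz": 0,"x": -2,"y": 4,"z": -0.1,"hand": 30},{"rx": 0,"ry": 0,"rz": 0,"x": 0,"y": 5,"z": 0,"hand": 30},{"rx": 0,"ry": 0,"rz": 0,"x": 0,"y": 5,"z": 0,"hand": 30},{"rx": 0,"ry": 0,"rz": 0,"x": 0,"y": 3,"z": 0,"hand": 30}])

```text
time_s: 15.45
position: [0.5782, 0.2587, 0.1224]
tcp_rot: [0.71, -0.019, 0.704, 0.02]
wrist_force: [0.1, -0.1, -0.3]
width: 0.0753
```

```bash
python3 st.py;  python3 - <<'E'
from sub import *
a=r.capture("top");b=r.capture("scene")
cv2.imwrite("pics/t7.png",a);cv2.imwrite("pics/s7.png",b)
cv2.imwrite("pics/p7.png",np.hstack([cv2.resize(a[160:340,230:410],(400,400)),cv2.resize(b[190:340,250:400],(400,400))]))
print(a[240,260:335].tolist()[::2])
E
```

```text
15.45 [0.5782 0.2587 0.1224] w 0.0753 F [ 0.1 -0.1 -0.3] yaw 3.18
[[87, 111, 97], [84, 107, 92], [82, 105, 90], [87, 108, 95], [89, 112, 98], [89, 113, 97], [87, 112, 100], [87, 110, 96], [176, 206, 218], [216, 238, 245], [188, 221, 229], [147, 171, 183], [165, 192, 205], [165, 189, 203], [161, 190, 203], [172, 202, 214], [173, 201, 214], [176, 202, 215], [177, 205, 217], [178, 205, 217], [171, 200, 213], [241, 254, 255], [246, 253, 254], [243, 253, 254], [237, 251, 253], [227, 245, 250], [219, 239, 247], [204, 230, 238], [177, 205, 220], [138, 161, 172], [104, 191, 239], [71, 117, 139], [56, 78, 74], [87, 114, 99], [83, 108, 95], [83, 108, 95], [86, 111, 96], [77, 104, 89]]
```

View pics/p7.png

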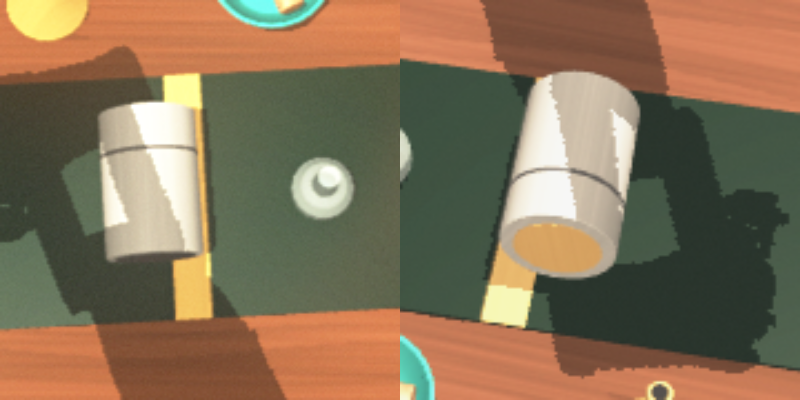

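```bash
cat >> sub.py <<'E'
def tin0(c,img,rows,L,Rr,X,th=118,axh=.043):
    n,p=run(c,img,rows,L,Rr,th,0); y=(n@p-n[0]*X-n[2]*axh)/n[1]
    print("tin y",round(y,4),"yaw",np.degrees(np.arctan(-n[0]/n[1])).round(2),"dist mm",round(1000*((y-.0605)-(X-.5815)*.0612),1))
E
python3 -c "
from sub import *
c=r.calibration('top');b=cv2.imread('pics/t7.png')
for th in(108,118,128): tin0(c,b,range(216,270),(262,292),(300,330),.583,th)
print('far rim',[onz(c,[[x,float(np.interp(150,b[200:213,x,1].astype(float),range(200,213)))]],.083)[0,0].round(4) for x in(285,290,295,300)])
"; python3 st.py .583 .117 .085 3.5
```

```text
edge at 274.91 239.7 slope deg 2.32 n 54 res 0.182 yaw 3.43
  edge at 319.64 240.7 slope deg 3.31 n 54 res 0.132 yaw 3.66
tin y 0.09 yaw 3.54 dist mm 29.4
  edge at 275.14 239.7 slope deg 2.43 n 54 res 0.152 yaw 3.53
  edge at 319.01 240.7 slope deg 3.47 n 54 res 0.094 yaw 3.83
tin y 0.0904 yaw 3.68 dist mm 29.8
  edge at 275.32 239.7 slope deg 2.46 n 54 res 0.166 yaw 3.56
  edge at 318.37 238.6 slope deg 3.52 n 54 res 0.051 yaw 3.89
tin y 0.0907 yaw 3.72 dist mm 30.1
far rim [np.float64(0.6415), np.float64(0.6445), np.float64(0.6451), np.float64(0.6456)]
15.55 [0.5779 0.2598 0.1223] w 0.0755 F [ 0.3  0.6 -0.5] yaw 3.34
(array([  3.7 , -14.29,  -0.35]), array([-0.16,  0.43, -0.1 ]))
```

>>> play_rows(series=[{"rx": -0.2,"ry": 0.2,"rz": 0,"x": 0,"y": -5,"z": 0,"hand": 30},{"rx": 0,"ry": 0.2,"rz": 0,"x": 0,"y": -5,"z": 0,"hand": 30},{"rx": 0,"ry": 0,"rz": 0,"x": 1.0,"y": -3.0,"z": -0.1,"hand": 30},{"rx": 0,"ry": 0,"rz": 0,"x": 1.2,"y": -0.8,"z": -0.1,"hand": 30},{"rx": 0,"ry": 0,"rz": 0,"x": 0.6,"y": -0.2,"z": 0,"hand": 30}])

```text
time_s: 16.18
position: [0.5857, 0.1159, 0.0942]
tcp_rot: [0.708, -0.022, 0.705, 0.023]
wrist_force: [-0.2, 0.1, -0.3]
width: 0.0751
```

```bash
python3 st.py .583 .1145 .074 3.6
```

```text
16.175 [0.5857 0.1159 0.0942] w 0.0751 F [-0.2  0.1 -0.3] yaw 3.69
(array([ 2.02, -0.12, -0.28]), array([ 0.09,  0.23, -0.05]))
```

>>> play_rows(series=[{"rx": 0,"ry": 0.1,"rz": 0,"x": 0.9,"y": -0.1,"z": -0.1,"hand": 30},{"rx": 0,"ry": 0.1,"rz": 0,"x": 0.7,"y": 0,"z": -0.1,"hand": 30},{"rx": 0,"ry": 0,"rz": 0,"x": 0.3,"y": 0,"z": -0.05,"hand": 30},{"rx": 0,"ry": 0,"rz": 0,"x": 0.3,"y": 0,"z": 0,"hand": 30},{"rx": 0,"ry": 0,"rz": 0,"x": 0.2,"y": -0.05,"z": 0,"hand": 30}])

```text
time_s: 16.8
position: [0.5827, 0.1176, 0.0682]
tcp_rot: [0.707, -0.024, 0.707, 0.025]
wrist_force: [-1.8, 1.5, 4.2]
width: 0.0752
```

```bash
python3 st.py .583 .1145 .074 3.6
```

```text
16.8 [0.5827 0.1176 0.0682] w 0.0752 F [-1.8  1.5  4.2] yaw 3.93
(array([-0.59, -0.31,  0.01]), array([ 0.33, -0.02, -0.11]))
```

>>> play_rows(series=[{"rx": 0.1,"ry": 0,"rz": 0,"x": 0.1,"y": -0.6,"z": 0,"hand": 30},{"rx": 0.1,"ry": 0,"rz": 0,"x": 0.15,"y": -0.7,"z": -0.05,"hand": 30},{"rx": 0.1,"ry": 0,"rz": 0,"x": 0.2,"y": -0.7,"z": -0.05,"hand": 30},{"rx": 0,"ry": 0,"rz": 0,"x": 0.2,"y": -0.8,"z": -0.05,"hand": 30},{"rx": 0,"ry": 0,"rz": 0,"x": 0.2,"y": -0.8,"z": -0.05,"hand": 30},{"rx": 0,"ry": 0,"rz": 0,"x": 0.2,"y": -0.7,"z": -0.05,"hand": 30}])

```text
time_s: 17.55
position: [0.5861, 0.0778, 0.0735]
tcp_rot: [0.709, -0.021, 0.705, 0.026]
wrist_force: [-2.1, 0.9, 9.5]
width: 0.0757
```

```bash
python3 st.py .583 .0575 .074 3.6
```

```text
17.55 [0.5861 0.0778 0.0735] w 0.0757 F [-2.1  0.9  9.5] yaw 3.79
(array([-0.06, -2.01, -0.44]), array([ 0.2 ,  0.31, -0.41]))
```

>>> play_rows(series=[{"rx": 0.1,"ry": 0,"rz": -0.1,"x": 0.2,"y": -0.7,"z": -0.05,"hand": 30},{"rx": 0.1,"ry": 0,"rz": -0.1,"x": 0.2,"y": -0.6,"z": -0.05,"hand": 30},{"rx": 0,"ry": 0,"rz": 0,"x": 0.2,"y": -0.4,"z": -0.05,"hand": 30},{"rx": 0,"ry": 0,"rz": 0,"x": 0.15,"y": -0.1,"z": 0,"hand": 30}])

```text
time_s: 18.05
position: [0.5875, 0.0578, 0.0738]
tcp_rot: [0.71, -0.021, 0.704, 0.023]
wrist_force: [-2.9, -0.1, 5.7]
width: 0.0753
```

```bash
python3 st.py .583 .0575 .074 3.6
python3 - <<'E'
from sub import *
b=r.capture("scene")
cv2.imwrite("pics/p8.png",cv2.resize(b[190:340,220:420],(800,600)))
E
```

```text
18.05 [0.5875 0.0578 0.0738] w 0.0753 F [-2.9 -0.1  5.7] yaw 3.58
(array([-0.02, -0.  , -0.45]), array([-0.02,  0.46, -0.11]))
```

View pics/p8.png

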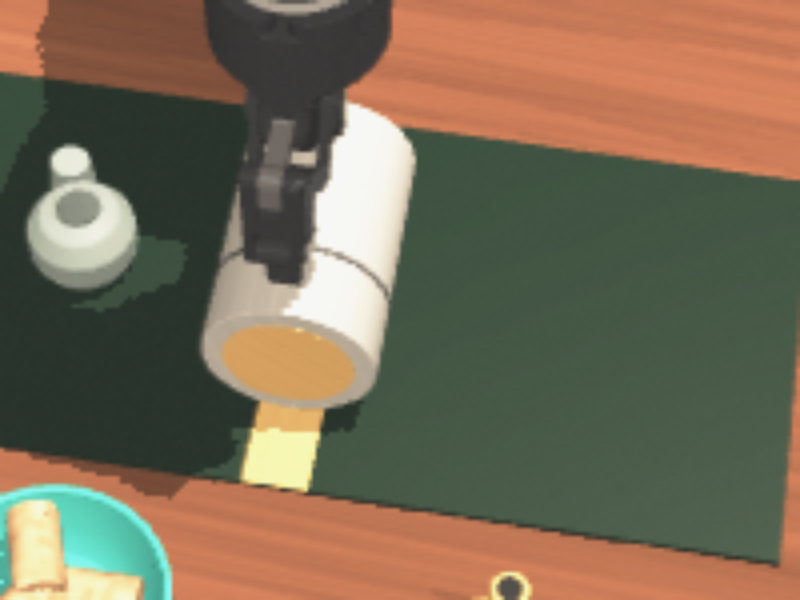

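The tin sits over the strip, which emerges centrally beneath its end at (285,440). Lifting off and measuring.

>>> play_rows(series=[{"rx": 0,"ry": 0,"rz": 0,"x": -0.4,"y": -0.05,"z": 0,"hand": 30},{"rx": 0,"ry": 0,"rz": 0,"x": -1.5,"y": 0,"z": 0,"hand": 30},{"rx": 0,"ry": 0,"rz": 0,"x": -3,"y": 0,"z": 0,"hand": 30},{"rx": 0,"ry": 0.2,"rz": 0,"x": -1,"y": 5,"z": 0,"hand": 30},{"rx": 0,"ry": 0,"rz": 0,"x": 0,"y": 6,"z": 0,"hand": 30},{"rx": 0,"ry": 0,"rz": 0,"x": 0,"y": 6,"z": 0,"hand": 30},{"rx": 0,"ry": 0,"rz": 0,"x": 0,"y": 4,"z": 0,"hand": 30},{"rx": 0,"ry": 0,"rz": 0,"x": 0,"y": 1,"z": 0,"hand": 30}])

```text
time_s: 19.1
position: [0.5786, 0.2817, 0.144]
tcp_rot: [0.713, -0.019, 0.7, 0.022]
wrist_force: [0.5, -1.1, 0.8]
width: 0.0756
```

```bash
python3 st.py;  python3 - <<'E'
from sub import *
a=r.capture("top");b=r.capture("scene")
cv2.imwrite("pics/t9.png",a);cv2.imwrite("pics/s9.png",b)
cv2.imwrite("pics/p9.png",np.hstack([cv2.resize(a[120:340,210:430],(400,400)),cv2.resize(b[190:390,180:380],(400,400))]))
print(a[240,275:350,0].tolist())
c=r.calibration('top')
for th in(118,128): tin0(c,a,range(214,268),(282,305),(318,345),.585,th)
E
```

```text
19.1 [0.5786 0.2817 0.144 ] w 0.0756 F [ 0.5 -1.1  0.8] yaw 3.31
[78, 86, 84, 81, 85, 83, 85, 84, 69, 59, 66, 54, 62, 63, 64, 58, 65, 79, 117, 128, 138, 210, 230, 234, 235, 239, 243, 244, 243, 246, 248, 247, 248, 249, 250, 252, 253, 253, 253, 251, 250, 250, 249, 248, 245, 242, 241, 238, 237, 235, 234, 231, 224, 220, 214, 204, 195, 185, 172, 161, 138, 95, 67, 63, 67, 67, 81, 81, 82, 79, 83, 81, 81, 83, 83]
  edge at 292.82 239.7 slope deg 4.45 n 54 res 0.209 yaw 5.23
  edge at 335.47 239.7 slope deg 3.97 n 54 res 0.065 yaw 4.05
tin y 0.0593 yaw 4.64 dist mm -1.5
  edge at 293.33 240.5 slope deg 5.23 n 54 res 0.249 yaw 5.98
  edge at 335.22 239.7 slope deg 3.93 n 54 res 0.071 yaw 4.02
tin y 0.059 yaw 5.0 dist mm -1.7
```

View pics/p9.png

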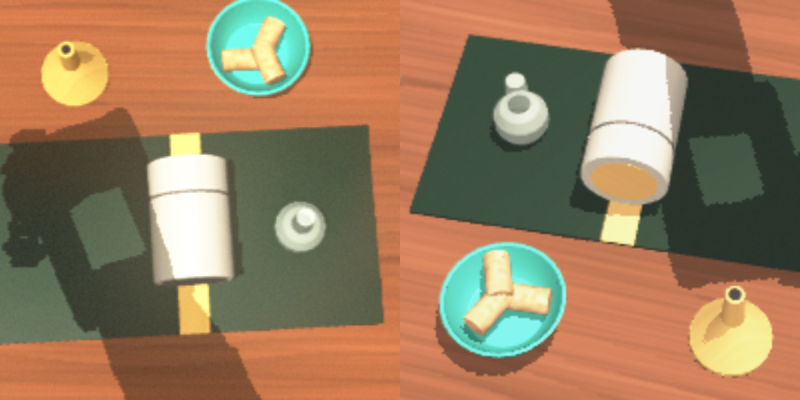

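>>> play_rows(series=[{"rx": 0,"ry": 0,"rz": 0,"x": -2,"y": 2,"z": 0,"hand": 30},{"rx": 0,"ry": 0,"rz": 0,"x": -2,"y": 2,"z": 0,"hand": 30},{"rx": 0,"ry": 0,"rz": 0,"x": 0,"y": 0,"z": 0,"hand": 30},{"rx": 0,"ry": 0,"rz": 0,"x": 0,"y": 0,"z": 0,"hand": 30},{"rx": 0,"ry": 0,"rz": 0,"x": 0,"y": 0,"z": 0,"hand": 30}])

```text
time_s: 19.82
position: [0.5769, 0.311, 0.1824]
tcp_rot: [0.712, -0.018, 0.702, 0.016]
wrist_force: [-0.1, 0.8, -0.1]
width: 0.0756
```

Run:
```python
from sub import *
a=r.capture("top");z=cv2.imread("pics/top0.png")
c=r.calibration('top')
tin0(c,a,range(214,268),(282,305),(318,345),.585,118)
for n,(x0,y0,x1,y1) in dict(stopper=(350,222,400,270),funnel=(228,135,275,182),dish=(318,112,386,180)).items():
    A=a[y0:y1,x0:x1].astype(np.float32).mean(2);Z=z[y0:y1,x0:x1].astype(np.float32).mean(2)
    print(n,cv2.phaseCorrelate(Z,A))
print(r.close_job())
```

```text
edge at 291.9 234.2 slope deg 4.19 n 54 res 0.146 yaw 4.99
  edge at 335.3 237.9 slope deg 4.03 n 54 res 0.054 yaw 4.12
tin y 0.0598 yaw 4.55 dist mm -0.9
stopper ((0.04067142453560635, -0.02646594232756172), 0.8882053563992183)
funnel ((0.04841235055297233, 0.01108632988398739), 0.8954311893838975)
dish ((0.03875708915707321, 0.004710996671342116), 0.9826797741798707)
the job is handed in; nothing more can be done
None
```

I rolled the tin onto the brass strip in four gentle fingertip strokes on its top, twisting it about 2° during the second stroke. I then backed the hand well clear and handed the job in at about 20 s.

- **Tin:** it lies at rest about 1–1.5 mm from the strip's centre line. It is roughly 0.5–1.5° off the strip's direction; the two side edges disagreed slightly (4.1° and 5.0° against the strip's 3.5°).
- **Other objects:** the stopper, funnel and dish shifted by less than 0.05 px between the first and last pictures, so they did not move.
- **Forces:** the highest wrist reading I saw was about 25 N.
- **Not checked:** I took the final tin measurements from the top view only. The scene camera confirmed by eye that the tin sits on the strip.

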